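Level the screw-adjusted tube support, lock it and lay the tube on it

ROBOT

A 6-joint arm with a two-finger parallel gripper is mounted at the origin on a cart in front of the work surface, level with it; the furniture and walls round the work are solid. World frame = base frame: x ahead of the robot, y to its left, z up, the work surface at z = 0. Lengths are in m, angles in rad, forces in N, time in s.
With the tool pointing down it reaches from about 0.375 to 0.75 m from the base axis. Payload 9 kg.
Tool frame: the origin (TCP) lies midway between the tips of the shut fingers; the grasp point (between the pads) lies tcp_to_grasp behind it (tcp_to_grasp is the distance from the TCP to the grasp point, in m); x points along the fingers, y is the direction in which the jaws open and shut, and the axes are right-handed (so a half turn about x gives the same grasp; the last joint's range is limited). The gripper opens to 85 mm and grips with 20 to 120 N. Pads are 22 mm wide; open, the fingers measure 114 mm over their backs; the gripper's body (76 mm by 85 mm) begins 54 mm behind the grasp point. The pads swing forward as they close: fully open they stand 13 mm farther back than shut.
Start: joints at [0.909, 0.104, 0.097, 1.564, 0, 1.353], TCP at [0.258, 0.542, 0.231] pointing down, gripper open.
Joint ranges: [-2.99, 2.99], [-0.84, 1.86], [-1.1, 1.16], [-1.84, 2.11], [-1.51, 1.56], [-3.14, 3.14]. Speed limits (rad/s): [2.22, 2.22, 2.57, 3.14, 3.14, 3.14].

INTERFACE

Orientations are given as a rotation vector (axis times angle).
In Python, from bench import * gives the robot as it stands. The module is installed in compiled form; this text tells all that it offers.
- The arm moves only by the tool play_rows, never from a script. Its argument "rows" is a list that holds one entry, the list of rows, each a list of 5 numbers: the finger opening in m, from 0 to 0.0854, then the shift along the tool's x, y, z in m, then the turn about the tool's x in degrees. In form: [[[grip, tx, ty, tz, roll], ...]]. A call has 1 to 8 rows; each row is the pose to reach, as a shift and turn from the pose commanded when the call began, along the tool's axes at that moment; what a row does not reach only later rows make up. A row lasts 1/8 s, in which the tool goes at most 62.5 mm and 10.7 degrees, less where a joint would pass 70% of its speed; a pose out of reach is approached as far as the arm can. A call with a gripper value outside its range is refused whole. The fingers move at their own pace and stop on an object; "squeeze" is the grip in N (left out, the last holds). Time passes only in rows, so rows that repeat a pose let the fingers close. It gives the time, the measured TCP pose, the force and the opening at its end, in the units of the state.
- get_obs(): the state, without advancing time (a new reading comes with each control period).
- camera(name): name is "side" or "top" or "wrist"; returns a dict with "color" (480x640x3 uint8, red, green, blue), "K" (3x3 intrinsics, pixels), "k1" (the pictures are not rectified: a ray, as slopes to the right and down, at radius r is drawn at 1 + k1 r^2 times it, then the intrinsics apply), "eye" and "attitude" of the camera in the world. Camera axes: x right, y down, z forward; pixel columns grow to the right and rows downward; lengths in m; the calibration is good to about 2 mm. A picture is of the moment at which its call begins. There is no depth.
- sign_off(): hands the job in, once; it reports no verdict.
Trained networks look in the newest picture that a camera, given by its name, has taken for a name from the list of things; names that differ only in an ending like _2 or _b are one class to them, and where a whole thing is asked for, a point or a joint stands for the part that bears it (a point fixed in the world has none). Each returns a list of dicts, best first, with "score" (0 to 1); they miss things now and then, are a little off and sometimes report something else, mostly with a low value. They report only what shows in the picture. A call takes as long as a camera call.
- outline_of(camera, thing): "region" (480x640 bool, what is visible of it) and "box" ([left, top, right, bottom] in pixels, round what is visible of it).
The state is a dict: "time": time; "joint_pos": joint angles; "joint_velocities": joint speeds; "joint_torque": joint torques, N m; "ee_pos": TCP position; "eef_rot": TCP orientation; "force": force on the tool from outside, world axes, zero at the start; "ft_torque": the same for the moment, N m; "finger_gap": finger opening in m.
Only numpy, scipy, OpenCV 4.12 (cv2) and the standard library are available. Lean on these libraries where they do the work, as an engineer would, in place of code of your own. Each camera call takes 0.05 s, during which the arm holds its last target.

TASK

The adjustable saddle of the tube support has sunk. Loosen its lock ring, crank the saddle up level with the plain saddle, and tighten the lock ring fully again; then lay the square steel tube across both saddles so that it lies level, and let go. Leave the other things on the bench and on the support's base plate where they are.

Things in the scene. Friction and masses are not known exactly. Their poses are not given: they have to be found in the camera images.
- support_frame: Tube support bolted down: steel base plate 150 (x) x 290 (y) x 12 mm; origin at the centre of its underside, z up. Plain saddle on a post at x -45, y +75 mm; moving saddle at x -45, y -75 on a carriage on two guide rods under a grey bracket (46 x 100 mm); lead screw with lock ring and crank at x +30, y -95; a red magnet is stuck on the plate. The tube belongs along the line x = -45 mm, its middle at y = 0.
- screw_axis (a point): Point on the upright axis of the lead screw, crank and lock ring, at the top of the grey bracket (z 128 mm above the bench).
- lock_ring (a joint): Turn of the knurled lock ring (58 mm diameter, z 129 to 145 mm), rad: 0 = fully tight (stop), grows counter-clockwise seen from above to 1.3 (stop); at 0 its lever points along -130 degrees in support_frame's x-y plane. It grips the screw when tight, lets it go completely from 0.6 on; stiff (2 to 7 N at the knob), stays where it is left.
- lock_knob (a point): Black upright knob at the end of the lock ring's lever, 105 mm from the screw axis: round, 18 mm diameter at the top part (z 150 to 172 mm), top at z 176, on a bar 10 mm thick at z 137; this point is on its axis at z 160. It is fixed on the lever and turns with it.
- crank (a joint): Turn of the hand crank on the lead screw, rad, grows clockwise seen from above; clockwise raises the moving saddle, 12 mm a full turn (1.91 mm per rad); range -7 to 7; at 0 the floor of the moving saddle is at z 105 mm. Light to turn (about 1 to 2 N) when the lock ring is loose, held by over 15 N when it is tight.
- crank_grip (a point): Black upright handle of the crank, 42 mm from the screw axis: a sleeve that spins freely on its pin, 17 mm diameter, z 173 to 211 mm; this point is on its axis at z 193. It always stays at this height.
- moving_saddle (a point): Middle of the floor of the moving saddle: a flat steel rest 24 mm long (along the support_frame's y), 31 mm wide at the floor, with flared lips 15 mm high on its two long sides. Starts below the plain saddle by 5 to 18 mm.
- plain_saddle (a point): Middle of the floor of the plain saddle, same shape as the moving one; its height differs from case to case (z 105 to 113 mm) and is the height to match; a set screw holds it.
- square_tube: The plain steel square tube, 17 x 17 mm and 220 mm long along its y axis; origin at the centre of its underside, z up as it lies on the bench; about 0.1 kg.
- tube_center (a point): Centre of the square tube, 8.5 mm above its underside.
- driver_red: Bystander: red-handled screwdriver, 27 x 210 (y) x 27 mm, lying; origin at the centre of its underside.
- spray_can: Bystander: spray can, 68 mm diameter, 185 mm high, standing behind the support; origin at the centre of its foot.
- steel_offcut: Bystander: flat steel bar offcut, 20 x 85 (y) x 12 mm, lying on the base plate of the support (z 12 mm) between the saddles; origin at the centre of its underside.
- driver_blue: Bystander: blue-handled screwdriver, 27 x 180 (y) x 27 mm, lying; origin at the centre of its underside.
- tape_measure: Bystander: orange tape measure, 37 x 85 x 60 mm, standing; origin at the centre of its underside.

How it is judged:
On the way, in this order (a step that is already met when the one before it is completed fails the run):
1. the lock ring is loosened (turned at least 0.45 rad from tight) (value of joint lock_ring above 0.45 rad), for 0.2 s.
2. with the ring loose, the moving saddle is cranked level with the plain one, within 1.5 mm (z of moving_saddle in the frame of plain_saddle between -0.0015 and 0.0015 m and value of joint lock_ring above 0.3 rad), for 0.2 s.
3. the lock ring is tight again (within 0.08 rad of its stop) with the saddles level within 1.5 mm (z of moving_saddle in the frame of plain_saddle between -0.0015 and 0.0015 m and value of joint lock_ring below 0.08 rad), for 0.2 s.
At the end, for the whole second after the job is handed in: The lock ring is tight (within 0.08 rad of its stop), the saddle floors are level within 1.5 mm, and the tube rests at peace in both saddles: its middle within 25 mm of midway between them and 11 mm of their centre line, its long axis level within 0.02 rad and along the support within 0.15 rad (all of step 3 and x of tube_center in the frame of plain_saddle between -0.011 and 0.011 m and y of tube_center in the frame of support_frame between -0.025 and 0.025 m and z of tube_center in the frame of plain_saddle between 0.0055 and 0.0115 m and angle between tube_center's own y axis and vertical between 1.5508 and 1.5908 rad and angle between the y axis of square_tube and the y axis of support_frame, either way round below 0.15 rad and linear speed of square_tube below 0.02 m/s); the robot touches nothing.
It fails at once if a bystander (screwdrivers, spray can, steel offcut, tape measure) is moved more than 30 mm (distance of any of driver_red, spray_can, steel_offcut, driver_blue, tape_measure from where it was at the start of the episode above 0.03 m).
It also fails if it takes over 72 s, if anything falls off the work surface, if the arm or the gripper's body presses on something with over 40 N, if the wrist force passes 120 N, or if a joint passes its speed limit or range.

## Working session

There is one attempt and no reset: what is moved stays moved. The work goes in short steps, Python scripts to look and compute and a tool call to move; the robot and the scene stay as the last step left them, time stands still between calls to the robot, and variables do not carry over. Pictures are saved under pics/ and viewed, and the job is handed in when it is done.

Besides the shell and the picture viewer there is one more tool, called by a JSON object that holds its "method" and its "body", one argument or row to a line. play_rows: Moves the arm, as the interface text tells. Its arguments: {"type":"object","properties":{"rows":{"type":"array","items":{"type":"array","items":{"type":"array","items":{"type":"number"}}}},"squeeze":{"type":"number"}},"required":["rows"]}

```bash
mkdir -p pics
cat > h.py <<'E'
from bench import *
import numpy as np, cv2
from scipy.spatial.transform import Rotation as R
def snap(n,f):
    c=camera(n); cv2.imwrite('pics/'+f,c['color'][:,:,::-1]); return c
E
python3 - <<'E'
from h import *
o=get_obs(); print({k:np.round(v,4).tolist() for k,v in o.items()})
for n in ['side','top','wrist']:
    c=snap(n,n+'0.png'); print(n,c['K'].tolist(),c['k1'],c['eye'],c['attitude'])
    for t in ['support_frame','lock_ring','lock_knob','crank','crank_grip','moving_saddle','plain_saddle','square_tube','driver_red','spray_can','steel_offcut','driver_blue','tape_measure']:
        r=outline_of(n,t); print(t,[(round(x['score'],2),list(np.round(x['box']))) for x in r[:2]])
E
```

```text
{'time': 0.0, 'joint_pos': [0.9093, 0.1047, 0.0965, 1.5639, -0.0, 1.3531], 'joint_velocities': [0.0004, 0.0008, -0.0005, -0.0008, -0.0018, -0.0003], 'joint_torque': [0.0009, -55.6928, 50.3649, 0.0169, -0.0003, 0.0], 'ee_pos': [0.2574, 0.5416, 0.2305], 'eef_rot': [0.3471, 1.5432, -0.3491], 'force': [0.6095, 0.2529, -0.9773], 'ft_torque': [0.0057, -0.0182, -0.0008], 'finger_gap': 0.0853}
side [[536.7436348688763, 0.0, 320.78832901512413], [0.0, 536.7436348688763, 238.57290643383578], [0.0, 0.0, 1.0]] -0.09646336810395414 [0.61854754 1.07860525 0.73896016] [-0.08229574 -2.6465656   1.57530969]
support_frame [(0.88, [np.float64(276.0), np.float64(208.0), np.float64(355.0), np.float64(364.0)])]
lock_ring [(0.4, [np.float64(289.0), np.float64(258.0), np.float64(345.0), np.float64(292.0)]), (0.23, [np.float64(396.0), np.float64(335.0), np.float64(411.0), np.float64(366.0)])]
lock_knob [(0.91, [np.float64(283.0), np.float64(216.0), np.float64(329.0), np.float64(254.0)])]
crank [(0.88, [np.float64(286.0), np.float64(207.0), np.float64(306.0), np.float64(272.0)]), (0.69, [np.float64(303.0), np
[... 2812 characters left out ...]
.0), np.float64(260.0), np.float64(335.0)])]
tape_measure [(0.78, [np.float64(390.0), np.float64(187.0), np.float64(421.0), np.float64(214.0)])]
wrist [[359.033000436658, 0.0, 319.7583273196307], [0.0, 359.033000436658, 235.8179098619095], [0.0, 0.0, 1.0]] -0.03409481104994455 [0.18683249 0.57509726 0.37402032] [2.42612669 1.53384435 0.23916469]
support_frame [(0.8, [np.float64(94.0), np.float64(454.0), np.float64(151.0), np.float64(480.0)])]
lock_ring []
lock_knob []
crank []
crank_grip []
moving_saddle []
plain_saddle []
square_tube []
driver_red [(0.6, [np.float64(220.0), np.float64(420.0), np.float64(247.0), np.float64(438.0)])]
spray_can []
steel_offcut []
driver_blue []
tape_measure []
```

View pics/side0.png

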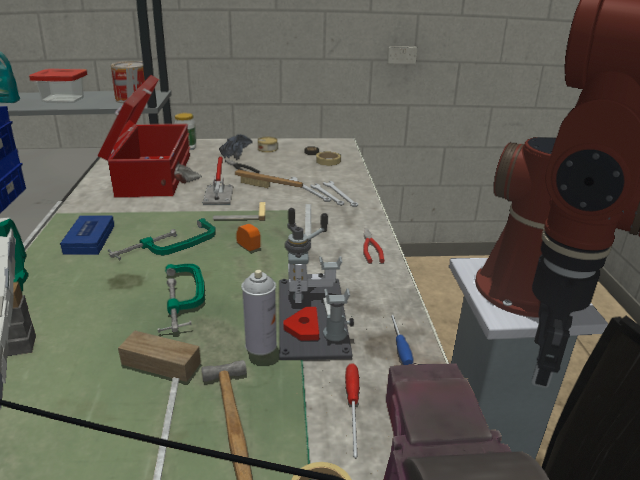

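View pics/top0.png

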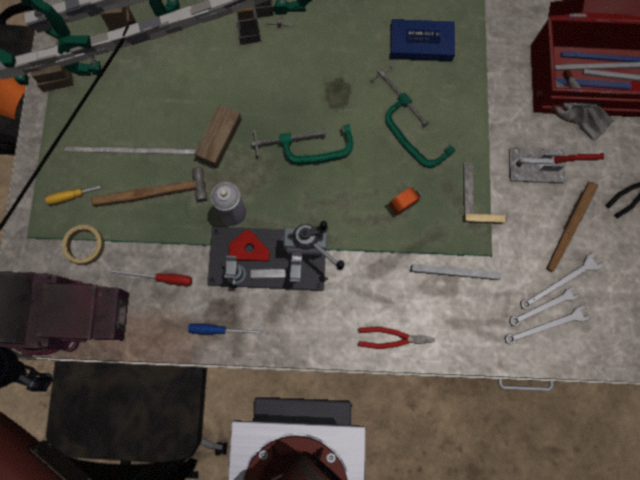

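View pics/wrist0.png

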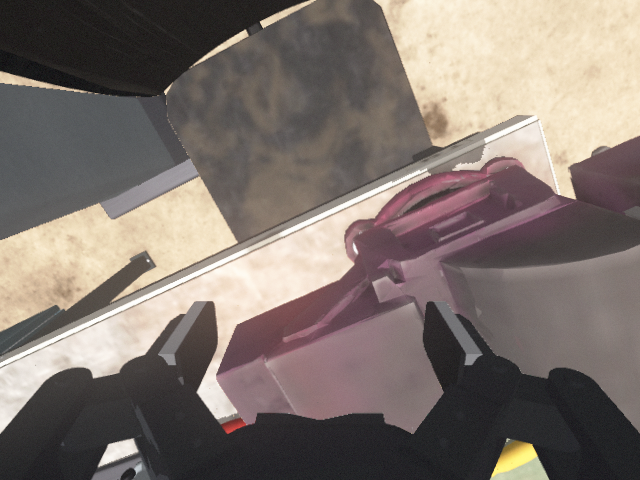

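The side view shows the support at about (318,285) px, with the can in front of its near left corner. In the top view the support is at (268,258), the tube at (456,272), the lock knob at about (340,265) and the crank grip at about (323,226). I'll zoom in.

```bash
cat >> h.py <<'E'
def proj(c,P):
    P=np.atleast_2d(P).astype(float); Rm=R.from_rotvec(c['attitude']).as_matrix()
    p=(P-c['eye'])@Rm; s=p[:,:2]/p[:,2:]; r2=(s**2).sum(1,keepdims=True)
    s=s*(1+c['k1']*r2); K=c['K']; return s@np.diag([K[0,0],K[1,1]])+K[:2,2]
def ray(c,uv):
    K=c['K']; d=(np.atleast_2d(uv).astype(float)-K[:2,2])/[K[0,0],K[1,1]]; s=d.copy()
    for _ in range(8): s=d/(1+c['k1']*(s**2).sum(1,keepdims=True))
    Rm=R.from_rotvec(c['attitude']).as_matrix(); return np.c_[s,np.ones(len(s))]@Rm.T
def onz(c,uv,z):
    d=ray(c,uv); return c['eye']+d*((z-c['eye'][2])/d[:,2:])
def crop(n,f,x0,y0,x1,y1,k):
    c=camera(n); im=c['color'][y0:y1,x0:x1,::-1]; cv2.imwrite('pics/'+f,cv2.resize(im,None,fx=k,fy=k,interpolation=cv2.INTER_CUBIC)); return c
E
python3 - <<'E'
from h import *
c=crop('top','tz.png',195,175,355,300,5)
print(onz(c,[[210,227],[325,290],[411,268],[500,275],[190,280]],0.0))
crop('side','sz.png',230,195,390,370,3)
E
```

```text
[[ 0.61807694  0.24285051  0.        ]
 [ 0.46837457 -0.05561083  0.        ]
 [ 0.53249463 -0.26939713  0.        ]
 [ 0.52355787 -0.49256822  0.        ]
 [ 0.47993412  0.28250472  0.        ]]
```

View pics/tz.png

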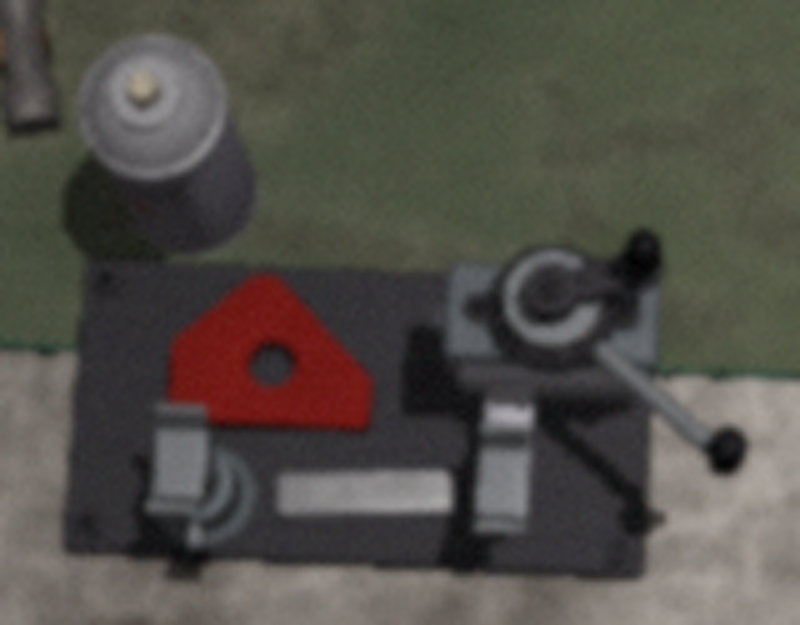

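View pics/sz.png

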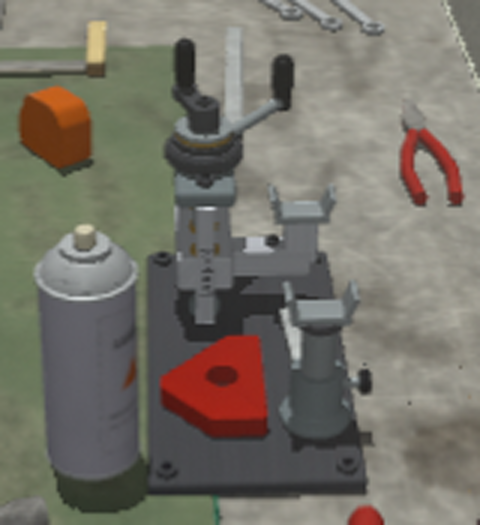

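```bash
cat > fit.py <<'E'
from h import *
from scipy.optimize import least_squares
ct=camera('top'); cs=camera('side')
T=lambda u,v:(195+u/5-.4,175+v/5-.4)
S=lambda u,v:(230+u/3-.3,195+v/3-.3)
a=np.deg2rad(-130); kn=np.array([.03,-.095])+.105*np.array([np.cos(a),np.sin(a)])
obs=[(ct,T(92,263),(.075,.145,.012)),(ct,T(67,549),(-.075,.145,.012)),(ct,T(642,574),(-.075,-.145,.012)),
 (ct,T(727,448),(*kn,.172)),(cs,S(364,482),(-.075,.145,.012)),(cs,S(283,78),(*kn,.163)),(cs,S(148,255),(.075,-.145,.012))]
def W(p,P):
    c,s=np.cos(p[2]),np.sin(p[2]); return np.array([p[0]+c*P[0]-s*P[1],p[1]+s*P[0]+c*P[1],P[2]])
f=lambda p:np.concatenate([proj(c,W(p,P))[0]-q for c,q,P in obs])
if __name__=='__main__':
    r=least_squares(f,[.55,.1,0],loss='soft_l1'); print(r.x); print(f(r.x).reshape(-1,2).round(1))
    p=r.x
    print('screw',W(p,(.03,-.095,.128)),'knob',W(p,(*kn,.16)),'plain',W(p,(-.045,.075,.108)))
    # crank grip: top-of-grip at z .211 top view; tube
    for c,q,z in [(ct,T(640,252),.205),(cs,S(184,62),.193)]: print('grip',onz(c,q,z))
    for q in [(411,268),(500,275)]: print('tube ends',onz(ct,q,.017))
    print('can',onz(ct,T(143,88),.185))
E
python3 fit.py
```

```text
[ 0.54408903  0.09235797 -0.00889054]
[[-1.3 -2.1]
 [-1.4 -0.6]
 [ 0.6  0.1]
 [-0.1 -0.6]
 [ 1.6 -1.2]
 [ 0.8 -2.1]
 [ 0.  -1. ]]
screw [ 0.57324325 -0.00290499  0.128     ] knob [ 0.50503812 -0.08273644  0.16      ] plain [0.49975759 0.16775507 0.108     ]
grip [[ 0.58303705 -0.04101479  0.205     ]]
grip [[ 0.58790017 -0.04135027  0.193     ]]
tube ends [[ 0.52942821 -0.26647042  0.017     ]]
tube ends [[ 0.52059832 -0.48697262  0.017     ]]
can [[0.65508407 0.18452246 0.185     ]]
```

```bash
cat >> h.py <<'E'
def pose():
    o=get_obs(); return o['ee_pos'],R.from_rotvec(o['eef_rot'])
def rel(target,yaw=None):
    """tool shift to target; yaw=angle of tool y axis in world xy (deg), nearest half turn"""
    p,r=pose(); d=r.inv().apply(np.array(target)-p); 
    M=r.as_matrix(); cur=np.degrees(np.arctan2(M[1,1],M[0,1]))
    roll=0
    if yaw is not None:
        roll=-(yaw-cur); roll=(roll+90)%180-90   # tool x down: roll about x = -yaw
    return np.round(d*1000,1),round(float(roll),1),'cur yaw y',round(float(cur),1),'jp6',round(float(get_obs()['joint_pos'][5]),3)
E
python3 - <<'E'
import bench; print([n for n in dir(bench) if not n.startswith('__')]); 
try: print(bench.tcp_to_grasp)
except Exception as e: print(e)
from h import *
p,r=pose(); print(r.as_matrix().round(4))
c=camera('wrist'); print('cam in tool',r.inv().apply(c['eye']-p),'\n',(r.inv()*R.from_rotvec(c['attitude'])).as_matrix().round(3))
print(rel([.5,.1,.3],0))
E
```

```text
['IKError', 'camera', 'get_obs', 'outline_of', 'sign_off', 'tcp_to_grasp']
0.0187
[[-0.      0.4294  0.9031]
 [ 0.      0.9031 -0.4294]
 [-1.      0.     -0.    ]]
cam in tool [-0.14273213 -0.00040266 -0.07818467] 
 [[ 0.    -0.305  0.952]
 [ 1.     0.001  0.   ]
 [-0.001  0.952  0.305]]
(array([ -68.7, -295. ,  408.6]), 64.6, 'cur yaw y', 64.6, 'jp6', 1.353)
```

Run:
```python
from h import *
print(rel([.46,-.02,.30],-40.5))
```

```text
(array([ -68.7, -420.6,  424. ]), -74.9, 'cur yaw y', 64.6, 'jp6', 1.353)
```

{"method": "play_rows", "body": {
  "rows": [
    [[0.085,-69,-421,424,-75],[0.085,-0.069,-0.421,0.424,-75],[0.085,-0.069,-0.421,0.424,-75],[0.085,-0.069,-0.421,0.424,-75],[0.085,-0.069,-0.421,0.424,-75],[0.085,-0.069,-0.421,0.424,-75],[0.085,-0.069,-0.421,0.424,-75],[0.085,-0.069,-0.421,0.424,-75]]
  ]
}}

```text
time: 3.35
ee_pos: [0.408, 0.1293, 0.2824]
eef_rot: [-0.667, 1.465, 0.667]
force: [1.7, 0.2, -0.1]
finger_gap: 0.0849
```

My first row was typed in mm, but the per-row limit capped it and it pointed the same way, so no harm was done. Carrying on.

Run:
```python
from h import *
print(rel([.46,-.02,.30],139.5), pose()[0])
```

```text
(array([ -17.5, -137.3,  -78.4]), -0.6, 'cur yaw y', 138.9, 'jp6', -0.855) [0.40798657 0.12934124 0.28244206]
```

{"method": "play_rows", "body": {
  "rows": [
    [[0.085,-0.018,-0.137,-0.078,0],[0.085,-0.018,-0.137,-0.078,0],[0.085,-0.018,-0.137,-0.078,0],[0.085,-0.018,-0.137,-0.078,0]]
  ]
}}

```text
time: 3.85
ee_pos: [0.4594, -0.0203, 0.2999]
eef_rot: [-0.66, 1.468, 0.66]
force: [-0.2, 0.4, 0.5]
finger_gap: 0.0847
```

Run:
```python
from h import *
print(rel([.46,-.02,.30],139.5), pose()[0])
c=snap('wrist','w1.png')
for t in ['lock_ring','lock_knob','crank','crank_grip','moving_saddle','plain_saddle']:
    r=outline_of('wrist',t); print(t,[(round(x['score'],2),list(map(int,x['box']))) for x in r[:2]])
```

```text
(array([-0.1, -0.3,  0.6]), -1.1, 'cur yaw y', 138.4, 'jp6', -1.175) [ 0.45938131 -0.02025137  0.2999473 ]
lock_ring [(0.87, [211, 192, 279, 335])]
lock_knob [(0.83, [212, 188, 275, 333])]
crank [(0.72, [169, 271, 262, 343])]
crank_grip [(0.58, [163, 298, 194, 326])]
moving_saddle [(0.72, [217, 231, 340, 304]), (0.52, [49, 0, 135, 79])]
plain_saddle [(0.84, [382, 323, 429, 385])]
```

View pics/w1.png

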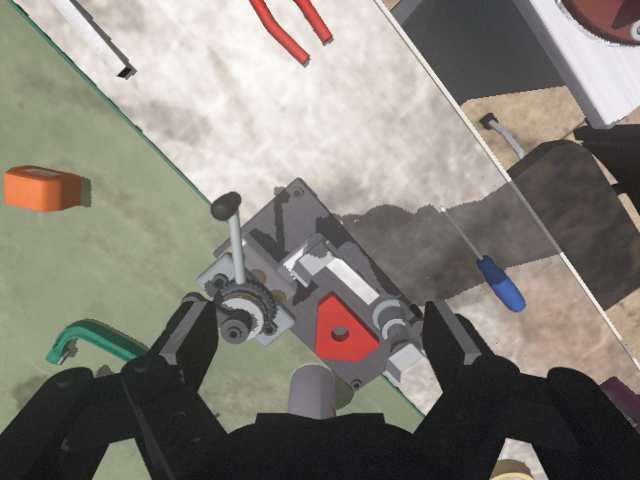

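The wrist view shows the knob at (226,206), the crank grip at about (190,305), the screw axis near (236,327), the moving saddle near (312,258) and the plain saddle near (405,357).

Run:
```python
from h import *
from fit import W
c=camera('wrist'); print('knob',onz(c,[226,205],.174),'screw top',onz(c,[236,327],.17))
p=[.54408903,.09235797,-.00889]
for P in [(.03,-.095,.17),(-.0375,-.1754,.172),(-.045,.075,.108),(-.045,-.075,.1),(-.075,-.145,.012)]: print(proj(c,W(p,P)))
print(rel([.505,-.083,.25],139.5))
im=c['color'][170:410,150:450,::-1]; cv2.imwrite('pics/w1z.png',cv2.resize(im,None,fx=2.5,fy=2.5,interpolation=cv2.INTER_CUBIC))
```

```text
knob [[ 0.50143136 -0.07797618  0.174     ]] screw top [[0.5745448  0.00364626 0.17      ]]
[[231.66453825 321.17042161]]
[[219.01971307 202.94069782]]
[[402.75043895 354.91552088]]
[[313.41481094 255.92092138]]
[[295.14461222 172.64467607]]
(array([ 50.1, -77.7, -18.6]), -0.8, 'cur yaw y', 138.7, 'jp6', -1.175)
```

View pics/w1z.png

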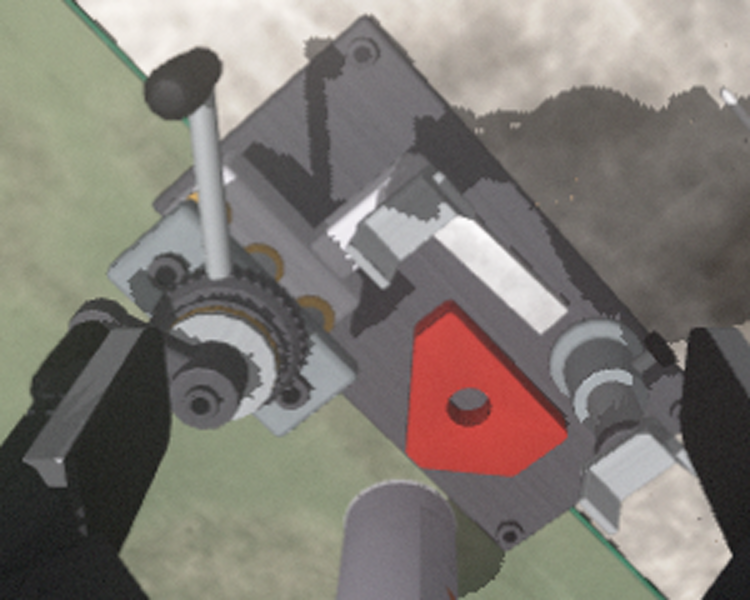

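{"method": "play_rows", "body": {
  "rows": [
    [[0.085,0.03,-0.077,-0.0165,-1],[0.085,0.07,-0.077,-0.0165,-1],[0.085,0.11,-0.077,-0.0165,-1],[0.06,0.14,-0.077,-0.0165,-1],[0.04,0.155,-0.077,-0.0165,-1],[0.04,0.155,-0.077,-0.0165,-1]]
  ]
}}

```text
time: 5.1
ee_pos: [0.5055, -0.0812, 0.1447]
eef_rot: [-0.676, 1.463, 0.677]
force: [1.1, -0.1, 0.4]
finger_gap: 0.0398
```

Run:
```python
from h import *
print(rel([.506,-.081,.145],139.5), get_obs()['force'],get_obs()['finger_gap'])
c=snap('wrist','w2.png')
```

```text
(array([-0.3, -0.2,  0.5]), 0.2, 'cur yaw y', 139.7, 'jp6', -1.282) [ 1.07366601 -0.14151351  0.4107351 ] 0.03983376444007529
```

View pics/w2.png

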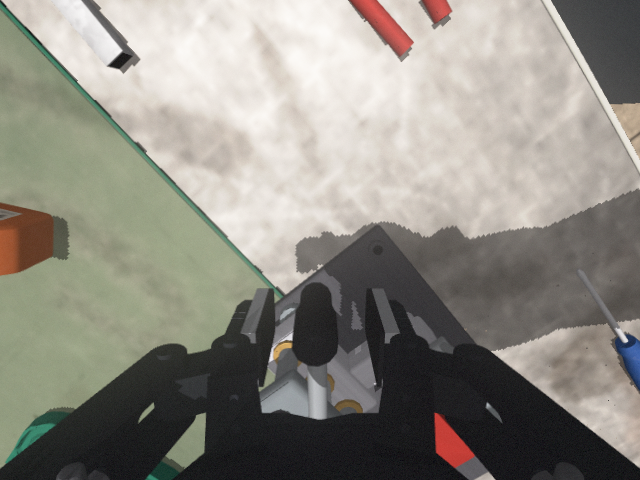

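The knob sits centred between the pads at u≈316. Closing on it.

{"method": "play_rows", "body": {
  "rows": [
    [[0.0,0,0,0,0],[0.0,0,0,0,0],[0.0,0,0,0,0],[0,0,0,0,0]]
  ],
  "squeeze": 40
}}

```text
time: 5.65
ee_pos: [0.5069, -0.082, 0.1468]
eef_rot: [-0.678, 1.461, 0.674]
force: [0.2, -0.3, 6.2]
finger_gap: 0.0167
```

```bash
cat > arc.py <<'E'
# rows for arc: angle th (rad, ccw+ from lever now), radius rad, tool z radially inward
import numpy as np,sys
from h import *
rad,n,ang=float(sys.argv[1]),int(sys.argv[2]),float(sys.argv[3])
p,r=pose(); cx,cy=map(float,sys.argv[4].split(','))
v=p[:2]-[cx,cy]; print('radius',np.hypot(*v),'ang',np.degrees(np.arctan2(v[1],v[0])),rel(p,139.5))
for i in range(1,n+1):
    a=ang*i/n; q=np.array([cx,cy])+rad*v/np.hypot(*v)@np.array([[np.cos(a),np.sin(a)],[-np.sin(a),np.cos(a)]])
    d=r.inv().apply([*(q-p[:2]),0]); print(np.round(d,4).tolist(),round(-np.degrees(a),1))
E
python3 arc.py .105 6 0.85 .5742,-.0015; python3 -c "
from h import *;o=get_obs();print(o['force'],o['finger_gap'],o['ee_pos'])"
```

```text
radius 0.10493763376806939 ang -129.90060698114814 (array([0., 0., 0.]), 0.1, 'cur yaw y', 139.6, 'jp6', -1.282)
[0.0, -0.0148, 0.0011] -8.1
[0.0001, -0.0293, 0.0044] -16.2
[0.0001, -0.0432, 0.0096] -24.4
[0.0002, -0.0562, 0.0168] -32.5
[0.0002, -0.0681, 0.0257] -40.6
[0.0003, -0.0786, 0.0363] -48.7
[ 0.23136252 -0.27931835  6.21182683] 0.016728009042679817 [ 0.50688694 -0.08200378  0.14675445]
```

{"method": "play_rows", "body": {
  "rows": [
    [[0,-0.002,-0.0075,0.0003,-4],[0,-0.002,-0.0148,0.0011,-8],[0,-0.002,-0.0222,0.0026,-12],[0,-0.002,-0.0293,0.0044,-16],[0,-0.002,-0.0363,0.0068,-20],[0,-0.002,-0.0432,0.0096,-24.4],[0,-0.002,-0.0498,0.013,-28.5],[0,-0.002,-0.0562,0.0168,-32.5]]
  ]
}}

```text
time: 6.65
ee_pos: [0.5596, -0.1056, 0.1469]
eef_rot: [-1.109, 1.271, 1.109]
force: [-0.0, -1.9, -2.5]
finger_gap: 0.0162
```

```bash
python3 arc.py .105 4 0.25 .5747,-.0019; python3 -c "
from h import *;o=get_obs();print(o['force'],o['finger_gap'],o['ee_pos'])"
```

```text
radius 0.1047656479268514 ang -98.30369279061037 (array([0., 0., 0.]), 32.7, 'cur yaw y', 172.2, 'jp6', -1.851)
[-0.0, -0.0066, -0.0001] -3.6
[-0.0, -0.0131, 0.0005] -7.2
[-0.0, -0.0196, 0.0014] -10.7
[-0.0, -0.026, 0.0028] -14.3
[-0.02134499 -1.86733816 -2.49194708] 0.01617099785810406 [ 0.55956975 -0.10556734  0.14685107]
```

{"method": "play_rows", "body": {
  "rows": [
    [[0,0,-0.0066,0,-3.6],[0,0,-0.0131,0.0005,-7.2],[0,0,-0.0196,0.0014,-10.7],[0,0,-0.026,0.0028,-14.3],[0,0,-0.026,0.0028,-14.3],[0.04,0,-0.026,0.0028,-14.3],[0.045,0,-0.026,0.0028,-14.3]]
  ]
}}

```text
time: 7.52
ee_pos: [0.5855, -0.1058, 0.1474]
eef_rot: [-1.291, 1.154, 1.291]
force: [0.6, 0.0, 0.4]
finger_gap: 0.0445
```

Run:
```python
from h import *
o=get_obs();print(o['force'],o['finger_gap'],o['ee_pos'],o['joint_pos'])
c=snap('wrist','w3.png')
```

```text
[0.59386696 0.00405284 0.44648593] 0.04449727580764775 [ 0.58554454 -0.10577934  0.14739474] [-3.98366029e-01  8.90991094e-02 -7.06893984e-02  1.41096040e+00
  1.44550671e-04 -2.08098441e+00]
```

View pics/w3.png

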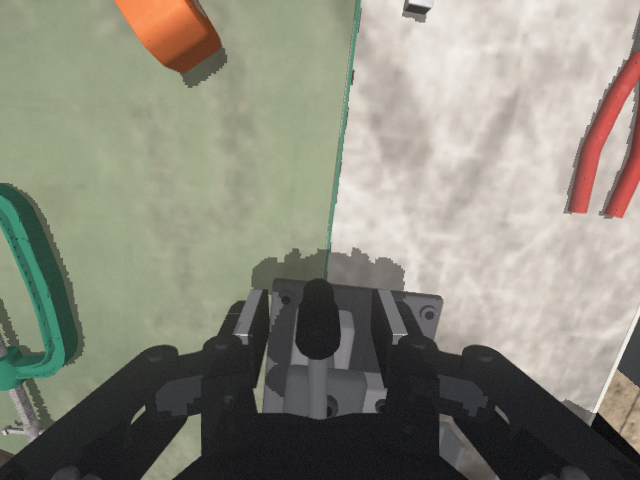

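Ring is at about 0.8 rad and the knob followed the jaws. Next I'll probe the two saddle floors with shut fingers to get the exact height difference.

Run:
```python
from h import *
print(rel([.500,.168,.18],90), rel([.500,.168,.24],90))
```

```text
(array([-32.6,  54.5, 281.7]), -83.6, 'cur yaw y', -173.6, 'jp6', -2.081) (array([-92.6,  54.4, 281.7]), -83.6, 'cur yaw y', -173.6, 'jp6', -2.081)
```

{"method": "play_rows", "body": {
  "rows": [
    [[0.05,-0.05,0,0,0],[0.0,-0.095,0.01,0.04,10.7],[0.0,-0.093,0.02,0.1,21.4],[0.0,-0.093,0.03,0.16,32],[0.0,-0.093,0.04,0.22,43],[0.0,-0.093,0.0545,0.28,53.5],[0.0,-0.093,0.0545,0.2817,64],[0.0,-0.093,0.0545,0.2817,75]]
  ]
}}

```text
time: 8.57
ee_pos: [0.4992, 0.1694, 0.2405]
eef_rot: [-0.324, 1.546, 0.324]
force: [-0.5, 0.0, -0.5]
finger_gap: -0.0
```

Run:
```python
from h import *
print(rel([.500,.168,.17],90))
c=snap('wrist','w4.png')
```

```text
(array([70.5, -1.6,  0.1]), 23.7, 'cur yaw y', 113.7, 'jp6', -0.335)
```

View pics/w4.png

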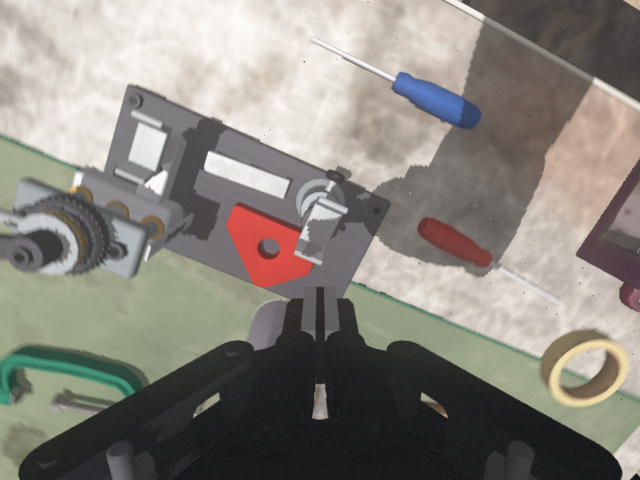

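{"method": "play_rows", "body": {
  "rows": [
    [[0.0,0.02,-0.001,0,10],[0,0.05,-0.0015,0,20],[0,0.07,-0.0015,0,23.7],[0,0.07,-0.0015,0,23.7]]
  ]
}}

```text
time: 9.12
ee_pos: [0.4995, 0.1663, 0.1688]
eef_rot: [-0.005, 1.573, 0.005]
force: [0.1, 0.0, 0.4]
finger_gap: 0.0003
```

Run:
```python
from h import *
print(rel([.500,.168,.17],90), pose()[0])
c=snap('wrist','w5.png')
print(proj(c,[[.5,.168,.108]]))
r=outline_of('wrist','plain_saddle'); print([(x['score'],x['box']) for x in r])
```

```text
(array([-1.2,  1.7,  0.5]), 0.4, 'cur yaw y', 90.4, 'jp6', 0.066) [0.49949637 0.1663242  0.1687586 ]
[[322.99089696 257.74325756]]
[(0.57, [298.8, 218.6, 350.4, 298.4])]
```

View pics/w5.png

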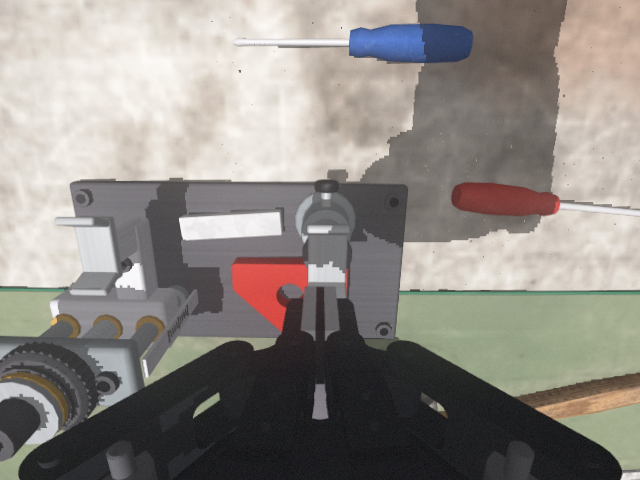

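Run:
```python
from h import *
im=cv2.imread('pics/w5.png')
cv2.imwrite('pics/w5z.png',np.hstack([cv2.resize(im[200:330,280:380],None,fx=4,fy=4,interpolation=2),cv2.resize(im[200:330,50:150],None,fx=4,fy=4,interpolation=2)]))
```

```text
(no output)
```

View pics/w5z.png

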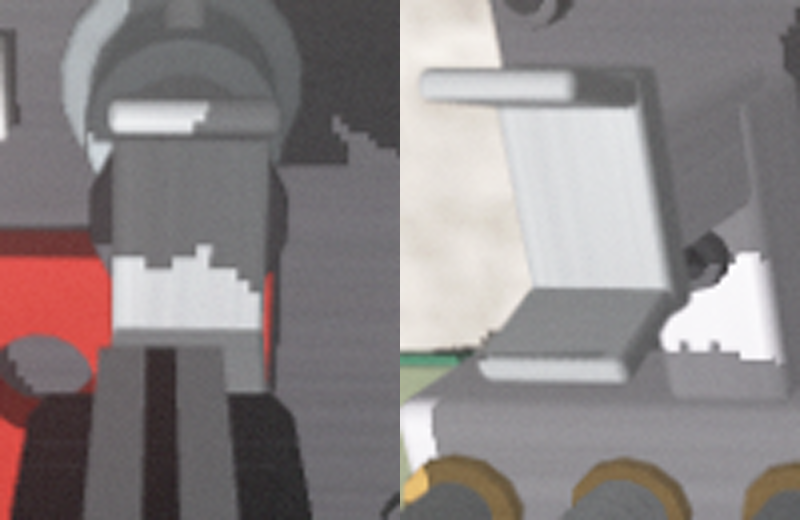

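{"method": "play_rows", "body": {
  "rows": [
    [[0.0,0.03,0.004,0,0],[0,0.05,0.004,0,0],[0,0.055,0.004,0,0],[0,0.058,0.004,0,0],[0,0.06,0.004,0,0]]
  ]
}}

```text
time: 9.85
ee_pos: [0.5011, 0.1705, 0.1108]
eef_rot: [-0.003, 1.57, 0.003]
force: [0.3, -0.2, 0.3]
finger_gap: 0.0001
```

{"method": "play_rows", "body": {
  "rows": [
    [[0.0,0.002,0,-0.001,0],[0,0.004,0,-0.001,0],[0,0.005,0,-0.001,0],[0,0.005,0,-0.001,0]]
  ]
}}

```text
time: 10.35
ee_pos: [0.4997, 0.1706, 0.106]
eef_rot: [-0.003, 1.57, 0.003]
force: [-4.2, -0.3, 8.2]
finger_gap: -0.0
```

{"method": "play_rows", "body": {
  "rows": [
    [[0.0,-0.003,0,-0.002,0],[0,-0.002,0,-0.003,0],[0,0.0,0,-0.003,0],[0,0.001,0,-0.003,0],[0,0.001,0,-0.003,0]]
  ]
}}

```text
time: 10.98
ee_pos: [0.4966, 0.1706, 0.106]
eef_rot: [-0.003, 1.57, 0.003]
force: [-8.7, -1.2, 18.7]
finger_gap: 0.0001
```

Run:
```python
from h import *
o=get_obs();print(o['force'],o['ee_pos'],o['ft_torque'])
c=snap('wrist','w6.png')
im=c['color'][:,:,::-1]; cv2.imwrite('pics/w6z.png',cv2.resize(im[180:360,250:400],None,fx=4,fy=4,interpolation=2)[:600])
```

```text
[-8.74437567 -1.17785217 18.7214264 ] [0.49657446 0.17063226 0.10596235] [-0.24510853  1.85779646 -0.01425316]
```

View pics/w6z.png

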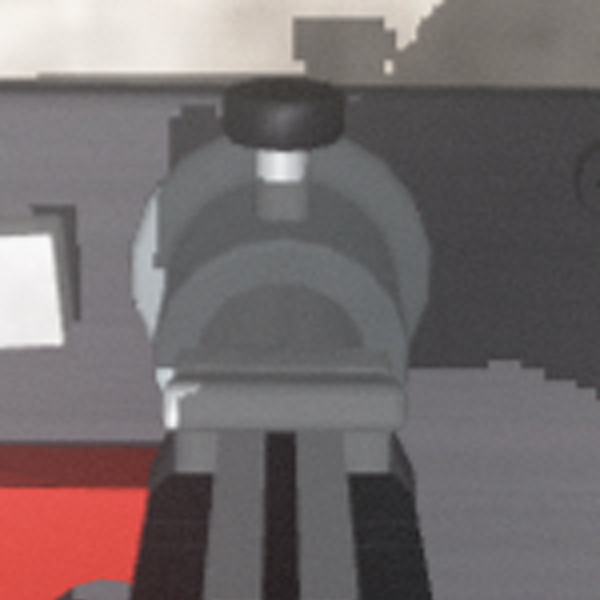

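{"method": "play_rows", "body": {
  "rows": [
    [[0.0,-0.036,0,0,0],[0,-0.036,-0.06,0,0],[0,-0.036,-0.12,0,0],[0,-0.036,-0.15,-0.001,0],[0,-0.02,-0.15,-0.001,0],[0,-0.004,-0.15,-0.001,0],[0,0.001,-0.15,-0.001,0],[0,0.001,-0.15,-0.001,0]]
  ]
}}

```text
time: 12.02
ee_pos: [0.4957, 0.0214, 0.1024]
eef_rot: [-0.004, 1.572, 0.004]
force: [-0.5, 0.4, -0.8]
finger_gap: 0.0003
```

Run:
```python
from h import *
o=get_obs();print(o['force'],o['ee_pos'])
c=snap('wrist','w7.png')
im=c['color'][:,:,::-1]; cv2.imwrite('pics/w7z.png',cv2.resize(im[180:360,220:420],None,fx=4,fy=4,interpolation=2)[:600])
```

```text
[-0.46089773  0.41936584 -0.82348567] [0.4956921  0.02141873 0.10243005]
```

View pics/w7z.png

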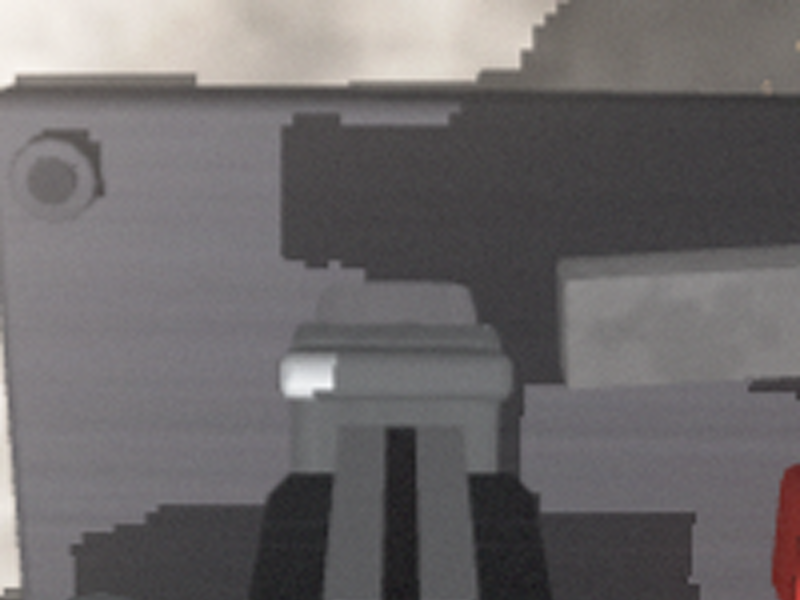

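{"method": "play_rows", "body": {
  "rows": [
    [[0.0,0.002,0,0,0],[0,0.004,0,0,0],[0,0.004,0,0,0]]
  ]
}}

```text
time: 12.45
ee_pos: [0.4961, 0.0206, 0.099]
eef_rot: [-0.003, 1.571, 0.003]
force: [0.1, -0.2, -0.3]
finger_gap: 0.0002
```

{"method": "play_rows", "body": {
  "rows": [
    [[0.0,0.0015,0,0,0],[0,0.003,0,0,0],[0,0.004,0,0,0],[0,0.004,0,0,0]]
  ]
}}

```text
time: 12.95
ee_pos: [0.4961, 0.0205, 0.0954]
eef_rot: [-0.003, 1.571, 0.003]
force: [-2.0, -0.1, 4.3]
finger_gap: -0.0001
```

Plain floor reads 106.0 mm and the moving floor 95.4 mm, so it needs +10.6 mm, about 5.55 rad of crank. Going to the crank grip.

Run:
```python
from h import *
print(rel([.587,-.042,.25],17))
```

```text
(array([-154.6,  -62.9,   90.7]), 73.2, 'cur yaw y', 90.2, 'jp6', -0.227)
```

{"method": "play_rows", "body": {
  "rows": [
    [[0.0,-0.06,0,0,10],[0.0,-0.12,0,0.01,20],[0.05,-0.155,-0.02,0.03,31],[0.05,-0.155,-0.04,0.05,42],[0.05,-0.155,-0.063,0.0907,52],[0.05,-0.155,-0.063,0.0907,63],[0.05,-0.155,-0.063,0.0907,73],[0.05,-0.155,-0.063,0.0907,73]]
  ]
}}

```text
time: 13.95
ee_pos: [0.5871, -0.0422, 0.2497]
eef_rot: [0.984, 1.337, -0.984]
force: [-0.4, 0.0, -0.5]
finger_gap: 0.05
```

Run:
```python
from h import *
print(rel([.587,-.042,.178],17))
c=snap('wrist','w8.png')
print(proj(c,[[.587,-.042,.211],[.5747,-.0019,.17]]))
r=outline_of('wrist','crank_grip'); print([(x['score'],x['box']) for x in r])
```

```text
(array([71.7,  0. , -0.2]), 0.3, 'cur yaw y', 17.3, 'jp6', 0.975)
[[320.518534   269.93383629]
 [320.74336067 181.43865625]]
[(0.82, [303.8, 232.1, 338.2, 277.7]), (0.74, [290.7, 140.6, 355.4, 276.1])]
```

View pics/w8.png

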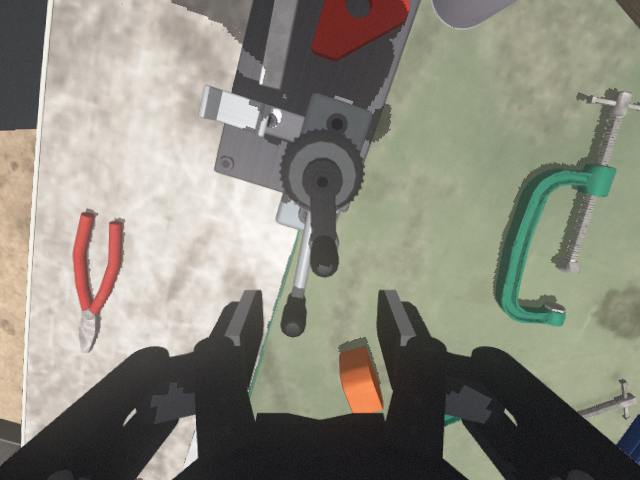

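{"method": "play_rows", "body": {
  "rows": [
    [[0.05,0.02,0.001,-0.0025,0],[0.05,0.05,0.001,-0.0025,0],[0.05,0.072,0.001,-0.0025,0],[0.0,0.072,0.001,-0.0025,0],[0.0,0.072,0.001,-0.0025,0],[0.0,0.072,0.001,-0.0025,0],[0.0,0.072,0.001,-0.0025,0]]
  ]
}}

```text
time: 14.92
ee_pos: [0.5877, -0.0395, 0.1791]
eef_rot: [0.985, 1.335, -0.984]
force: [-1.4, 1.2, 3.5]
finger_gap: 0.0147
```

Run:
```python
from h import *
o=get_obs();print(o['force'],o['finger_gap'])
p,r=pose(); v=p[:2]-[.5747,-.0019]; print(p,np.hypot(*v),np.degrees(np.arctan2(*v[::-1])))
c=snap('wrist','w9.png')
```

```text
[-1.36139955  1.22724748  3.52348313] 0.014717548034942313
[ 0.58766615 -0.03945053  0.17914841] 0.039726102024918074 -70.95027725959187
```

View pics/w9.png

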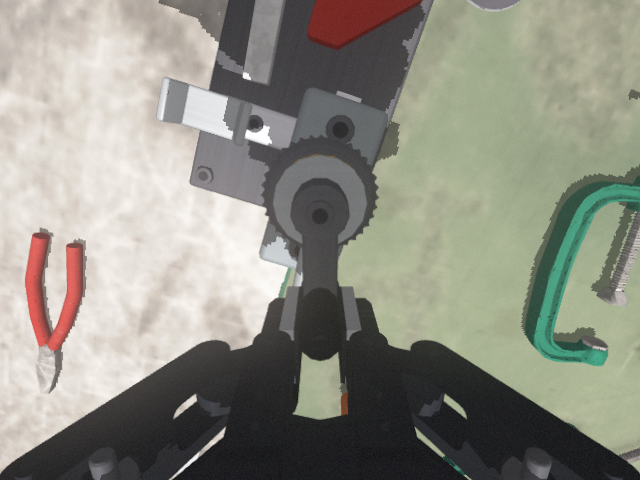

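Run:
```python
import numpy as np
f=lambda d:.042*np.array([np.sin(np.radians(1.7-d)),np.cos(np.radians(1.7-d))])
for k in range(3):
    print([np.round(f(106*k+13.25*i)-f(106*k),4).tolist() for i in range(1,9)])
```

```text
[[-0.0097, -0.0008], [-0.0189, -0.0039], [-0.0271, -0.0089], [-0.034, -0.0157], [-0.0392, -0.0239], [-0.0423, -0.0331], [-0.0432, -0.0428], [-0.0419, -0.0524]]
[[0.0035, -0.0091], [0.0089, -0.0171], [0.016, -0.0236], [0.0245, -0.0284], [0.0338, -0.0311], [0.0435, -0.0315], [0.053, -0.0298], [0.0619, -0.0259]]
[[0.0077, 0.0058], [0.014, 0.0133], [0.0183, 0.0219], [0.0205, 0.0314], [0.0205, 0.0411], [0.0183, 0.0505], [0.014, 0.0592], [0.0078, 0.0666]]
```

{"method": "play_rows", "body": {
  "rows": [
    [[0,0,-0.0097,-0.0008,0],[0,0,-0.0189,-0.0039,0],[0,0,-0.0271,-0.0089,0],[0,0,-0.034,-0.0157,0],[0,0,-0.0392,-0.0239,0],[0,0,-0.0423,-0.0331,0],[0,0,-0.0432,-0.0428,0],[0,0,-0.0419,-0.0524,0]]
  ]
}}

```text
time: 15.98
ee_pos: [0.533, -0.0021, 0.1792]
eef_rot: [0.986, 1.332, -0.983]
force: [8.6, -1.1, 0.6]
finger_gap: 0.0151
```

Run:
```python
from h import *
o=get_obs();print(o['force'],o['finger_gap'],o['ee_pos'],o['joint_pos'])
c=snap('wrist','w10.png')
```

```text
[ 8.62988425 -1.07294377  0.57183942] 0.015051138385803294 [ 0.53303776 -0.00212263  0.17918129] [-2.49593000e-01 -1.10717947e-01 -2.11576498e-01  1.46537103e+00
  2.83153493e-05  1.02083062e+00]
```

View pics/w10.png

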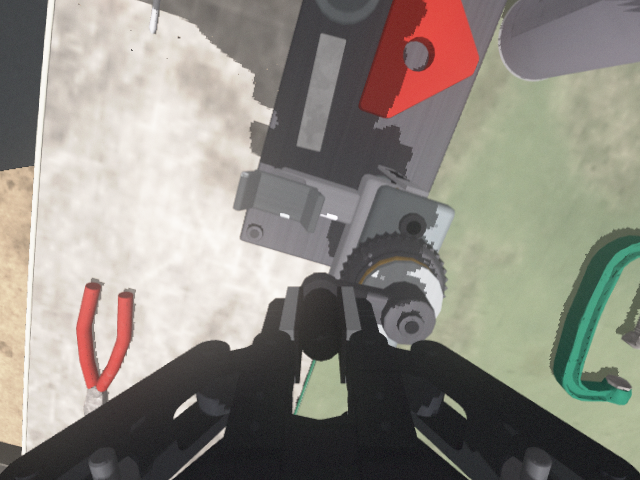

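{"method": "play_rows", "body": {
  "rows": [
    [[0,0,0.0045,-0.0087,0],[0,0,0.0101,-0.0167,0],[0,0,0.0172,-0.0232,0],[0,0,0.0257,-0.028,0],[0,0,0.035,-0.0307,0],[0,0,0.0447,-0.0311,0],[0,0,0.0542,-0.0294,0],[0,0,0.0631,-0.0255,0]]
  ]
}}

```text
time: 17.02
ee_pos: [0.5847, 0.0416, 0.1791]
eef_rot: [0.985, 1.336, -0.984]
force: [-1.7, 0.5, 7.4]
finger_gap: 0.0149
```

{"method": "play_rows", "body": {
  "rows": [
    [[0,0,0.0077,0.0058,0],[0,0,0.014,0.0133,0],[0,0,0.0183,0.0219,0],[0,0,0.0205,0.0314,0],[0,0,0.0205,0.0411,0]]
  ]
}}

```text
time: 17.65
ee_pos: [0.6166, 0.008, 0.1792]
eef_rot: [0.985, 1.335, -0.984]
force: [-2.6, 1.6, 7.9]
finger_gap: 0.0149
```

Run:
```python
from h import *
o=get_obs();print(o['force'],o['finger_gap'],o['ee_pos'])
c=snap('wrist','w11.png')
```

```text
[-2.55150861  1.55800484  7.88249646] 0.014854530298152735 [0.61657986 0.0079984  0.17915929]
```

View pics/w11.png

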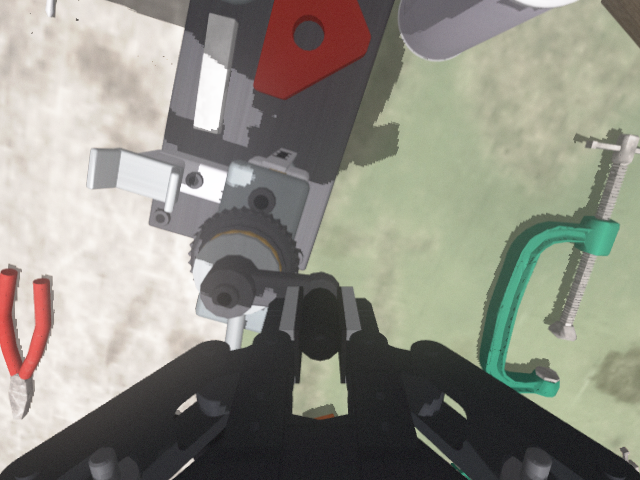

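{"method": "play_rows", "body": {
  "rows": [
    [[0,0,-0.0022,0.0094,0],[0,0,-0.0065,0.0181,0],[0,0,-0.0125,0.0253,0],[0,0,-0.0125,0.0253,0]]
  ]
}}

```text
time: 18.2
ee_pos: [0.6115, -0.0205, 0.1792]
eef_rot: [0.985, 1.335, -0.985]
force: [-1.9, -0.5, 7.8]
finger_gap: 0.0146
```

Run:
```python
from h import *
o=get_obs();p=o['ee_pos'];print(o['force'],o['finger_gap'],p,np.degrees(np.arctan2(p[1]-.0003,p[0]-.5740)))
print(rel([.500,.0205,.25],90),rel([.500,.0205,.125],90))
```

```text
[-1.90858853 -0.52434799  7.77070837] 0.014612246516346194 [ 0.61150391 -0.02049816  0.1791917 ] -29.01098903865639
(array([-70.9, -94.4, -72. ]), -72.8, 'cur yaw y', 17.2, 'jp6', 1.024) (array([ 54.1, -94.5, -72.2]), -72.8, 'cur yaw y', 17.2, 'jp6', 1.024)
```

Crank turned 318° as planned. Releasing and re-probing the moving floor.

{"method": "play_rows", "body": {
  "rows": [
    [[0.04,0,0,0,0],[0.04,0,0,0,0],[0.04,-0.04,0,0,0],[0.0,-0.07,-0.03,-0.02,-10],[0.0,-0.07,-0.06,-0.04,-21],[0.0,-0.07,-0.094,-0.072,-31],[0.0,-0.07,-0.096,-0.074,-42],[0.0,-0.04,-0.096,-0.074,-52]]
  ]
}}

```text
time: 19.2
ee_pos: [0.4989, 0.0226, 0.2198]
eef_rot: [0.279, 1.548, -0.279]
force: [0.7, -0.5, -0.2]
finger_gap: -0.0002
```

Run:
```python
from h import *
print(rel([.497,.0205,.11],90),pose()[0])
```

```text
(array([109.8,  -2.7,  -1.5]), -20.4, 'cur yaw y', 69.6, 'jp6', 0.139) [0.49888221 0.02258495 0.2197953 ]
```

{"method": "play_rows", "body": {
  "rows": [
    [[0.0,0.03,-0.002,-0.002,-10],[0.0,0.07,-0.002,-0.002,-20.4],[0.0,0.1,-0.002,-0.002,-20.4],[0.0,0.108,-0.002,-0.002,-20.4],[0.0,0.111,-0.002,-0.002,-20.4],[0.0,0.113,-0.002,-0.002,-20.4],[0.0,0.115,-0.002,-0.002,-20.4],[0.0,0.115,-0.002,-0.002,-20.4]]
  ]
}}

```text
time: 20.2
ee_pos: [0.4963, 0.0211, 0.1059]
eef_rot: [0.005, 1.568, -0.006]
force: [-6.8, 0.7, 15.7]
finger_gap: -0.0002
```

Run:
```python
from h import *
o=get_obs();print(o['force'],o['ee_pos'])
c=crop('wrist','w12.png',220,180,420,330,4)
```

```text
[-6.77317613  0.73128915 15.68841774] [0.49634171 0.02113213 0.10592696]
```

View pics/w12.png

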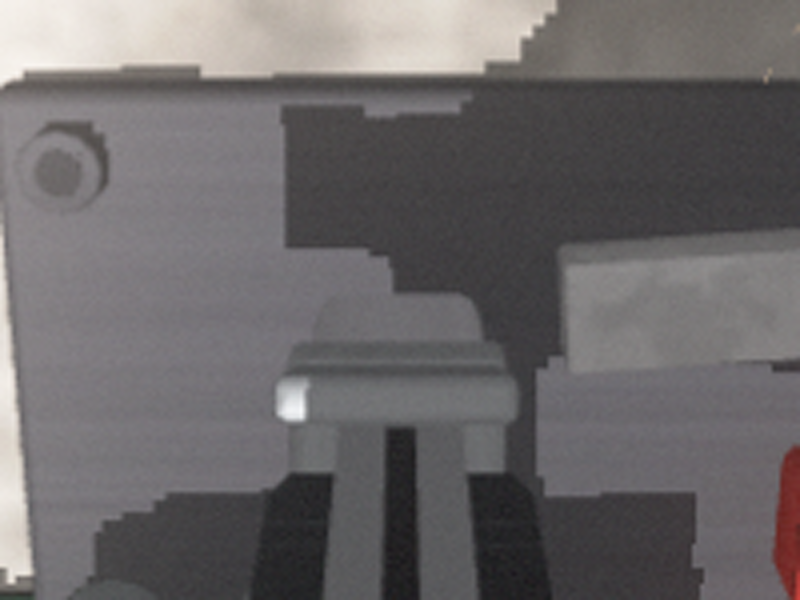

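Run:
```python
from h import *
print(rel([.5855,-.1058,.25],186.4))
```

```text
(array([-143.7, -126.5,   90.3]), 83.2, 'cur yaw y', 89.6, 'jp6', -0.215)
```

{"method": "play_rows", "body": {
  "rows": [
    [[0.0,-0.06,0,0,-5],[0.0,-0.12,0,0,-15],[0.0,-0.144,-0.04,0.03,-25],[0.03,-0.144,-0.08,0.06,-36],[0.045,-0.144,-0.1265,0.09,-46],[0.045,-0.144,-0.1265,0.09,-57],[0.045,-0.144,-0.1265,0.09,-67],[0.045,-0.144,-0.1265,0.09,-78]]
  ]
}}

```text
time: 21.25
ee_pos: [0.5851, -0.1061, 0.2479]
eef_rot: [-1.05, 1.303, 1.049]
force: [-0.2, 1.3, 0.9]
finger_gap: 0.0451
```

Run:
```python
from h import *
print(rel([.5855,-.1058,.147],186.4))
c=snap('wrist','w13.png')
```

```text
(array([100.9,  -0.2,   0.4]), -18.7, 'cur yaw y', 167.7, 'jp6', -1.755)
```

View pics/w13.png

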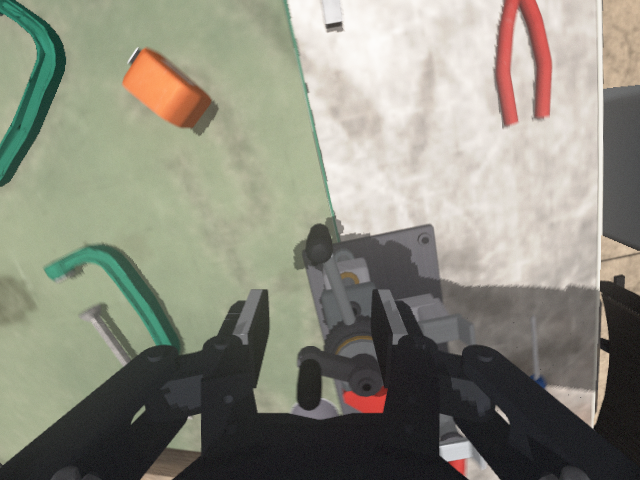

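The knob at (318,243) is lined up between the pads. Descend, roll the rest of the way and close.

{"method": "play_rows", "body": {
  "rows": [
    [[0.045,0.0,0,0,-10],[0.045,0.03,0,0,-18.7],[0.045,0.07,0,0,-18.7],[0.045,0.1,0,0,-18.7],[0.0,0.1,0,0,-18.7],[0.0,0.1,0,0,-18.7],[0.0,0.1,0,0,-18.7]]
  ]
}}

```text
time: 22.18
ee_pos: [0.5851, -0.1057, 0.148]
eef_rot: [-1.287, 1.157, 1.286]
force: [0.3, 1.2, -5.4]
finger_gap: 0.0162
```

```bash
python3 - <<'E'
from h import *
o=get_obs();print(o['force'],o['finger_gap'],o['ee_pos'])
E
python3 arc.py .105 10 -0.84 .5747,-.0019
```

```text
[ 0.30680509  1.154137   -5.35885521] 0.01624984349599119 [ 0.58505873 -0.10571251  0.1479966 ]
radius 0.10432804716974496 ang -84.30171190971812 (array([0., 0., 0.]), 46.5, 'cur yaw y', -174.0, 'jp6', -2.075)
[-0.0, 0.0088, -0.0002] 4.8
[-0.0, 0.0176, 0.0009] 9.6
[-0.0, 0.0262, 0.0028] 14.4
[-0.0, 0.0346, 0.0054] 19.3
[-0.0, 0.0428, 0.0087] 24.1
[-0.0, 0.0506, 0.0127] 28.9
[-0.0, 0.0581, 0.0173] 33.7
[-0.0001, 0.0652, 0.0225] 38.5
[-0.0001, 0.0719, 0.0284] 43.3
[-0.0001, 0.078, 0.0347] 48.1
```

{"method": "play_rows", "body": {
  "rows": [
    [[0,0,0.0088,-0.0002,4.8],[0,0,0.0176,0.0009,9.6],[0,0,0.0262,0.0028,14.4],[0,0,0.0346,0.0054,19.3],[0,0,0.0428,0.0087,24.1],[0,0,0.0506,0.0127,28.9],[0,0,0.0581,0.0173,33.7],[0,0,0.0652,0.0225,38.5]]
  ]
}}

```text
time: 23.18
ee_pos: [0.5186, -0.0899, 0.148]
eef_rot: [-0.782, 1.423, 0.78]
force: [6.8, 4.4, -7.5]
finger_gap: 0.017
```

{"method": "play_rows", "body": {
  "rows": [
    [[0,0,0.0078,0.0007,4.8],[0,0,0.0151,0.0018,8],[0,0,0.0165,0.002,8],[0,0,0.0165,0.002,8]]
  ]
}}

```text
time: 23.68
ee_pos: [0.5063, -0.0808, 0.148]
eef_rot: [-0.678, 1.46, 0.672]
force: [8.7, -3.8, -11.3]
finger_gap: 0.0163
```

Run:
```python
from h import *
o=get_obs();print(o['force'],o['finger_gap'],o['ee_pos']); p=o['ee_pos']; print(np.degrees(np.arctan2(p[1]+.0019,p[0]-.5747))+.5)
```

```text
[  8.6807899   -3.80065421 -11.29977722] 0.01634564730763233 [ 0.50630731 -0.08075064  0.14802034]
-130.43739243649216
```

The ring pushed back against its stop at the original angle (-130.4°). Releasing it and going for the tube.

Run:
```python
from h import *
print(rel([.525,-.36,.2],177.7))
```

```text
(array([ -51.3, -195.7, -200.3]), -38.2, 'cur yaw y', 139.5, 'jp6', -1.278)
```

{"method": "play_rows", "body": {
  "rows": [
    [[0.045,0,0,0,0],[0.045,0,0,0,0],[0.05,-0.055,0,0,0],[0.06,-0.055,-0.05,-0.05,-10],[0.06,-0.055,-0.09,-0.09,-20],[0.06,-0.055,-0.13,-0.13,-30],[0.06,-0.055,-0.17,-0.17,-38],[0.06,-0.052,-0.196,-0.2,-38]]
  ]
}}

```text
time: 24.68
ee_pos: [0.5241, -0.3619, 0.1997]
eef_rot: [-1.179, 1.229, 1.177]
force: [0.9, 1.3, 0.6]
finger_gap: 0.0599
```

Run:
```python
from h import *
print(rel([.525,-.36,.2],177.7),pose()[0])
c=snap('wrist','w14.png')
r=outline_of('wrist','square_tube'); print([(x['score'],x['box']) for x in r])
m=r[0]['region']; pts=np.argwhere(m)[:,::-1].astype(np.float32); print(cv2.minAreaRect(pts))
s=snap('side','side1.png')
cv2.imwrite('pics/s1z.png',cv2.resize(cv2.imread('pics/side1.png')[195:370,230:390],None,fx=3,fy=3,interpolation=2))
```

```text
(array([-0.3, -0.8,  1.9]), -0.1, 'cur yaw y', 177.6, 'jp6', -2.338) [ 0.52407265 -0.3618769   0.19974203]
[(0.55, [302.9, 67.0, 326.7, 302.5])]
((313.2784729003906, 183.4971923828125), (19.5047664642334, 235.19635009765625), 0.7252243161201477)
```

View pics/w14.png

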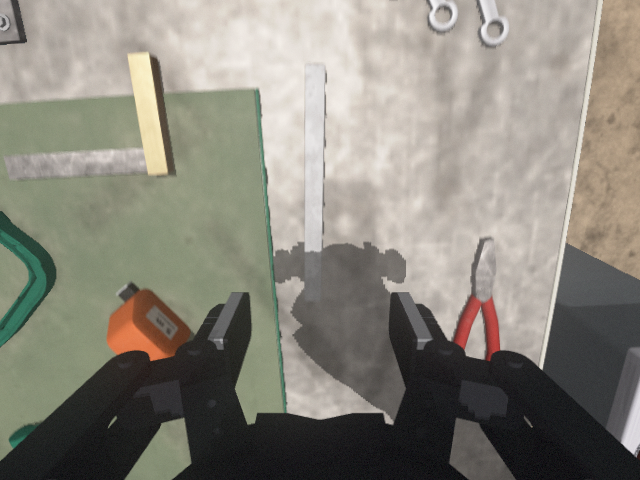

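View pics/s1z.png

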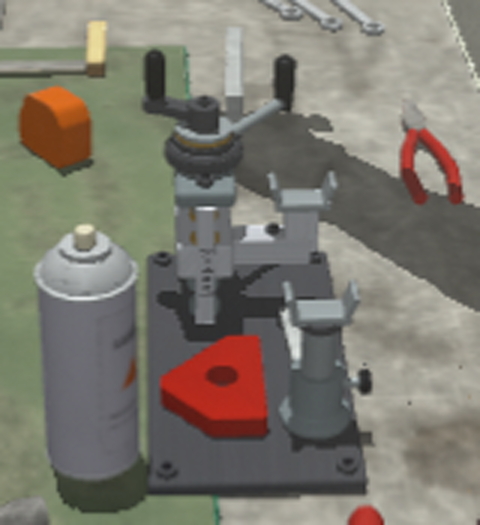

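The side view shows the lock knob back at its original pixel (284,78) and the saddle raised. The wrist view shows the tube's top face running from (315,64) to (313,302).

Run:
```python
from h import *
c=camera('wrist'); im=c['color']
e=onz(c,[[315,64],[312.5,301]],.017); print(e,np.hypot(*(e[0]-e[1])[:2]),e.mean(0),np.degrees(np.arctan2(*(e[1]-e[0])[[0,1]])))
m=e.mean(0); print(rel([m[0],m[1],.0035],177.7))
g=cv2.cvtColor(im,cv2.COLOR_RGB2GRAY)
for v in (100,150,200,230): print(v,g[v,298:332].tolist())
```

```text
[[ 0.521571   -0.48499376  0.017     ]
 [ 0.53470269 -0.26684794  0.017     ]] 0.21854071026369917 [ 0.52813685 -0.37592085  0.017     ] 3.4448660664860857
(array([195.7,  -4.9, -16.2]), -0.2, 'cur yaw y', 177.5, 'jp6', -2.334)
100 [233, 234, 234, 236, 235, 214, 218, 225, 228, 229, 230, 229, 229, 227, 228, 227, 226, 223, 224, 223, 221, 220, 220, 219, 217, 149, 119, 210, 227, 228, 229, 231, 231, 233]
150 [222, 223, 223, 220, 219, 204, 219, 226, 225, 226, 225, 224, 223, 223, 218, 222, 225, 225, 222, 220, 217, 215, 219, 217, 165, 207, 222, 220, 220, 220, 220, 217, 216, 217]
200 [192, 188, 184, 183, 180, 170, 195, 209, 211, 210, 212, 213, 216, 213, 207, 209, 208, 209, 213, 211, 210, 217, 215, 194, 130, 100, 156, 172, 174, 171, 172, 171, 172, 171]
230 [201, 204, 203, 197, 190, 172, 199, 209, 208, 205, 205, 206, 207, 207, 207, 208, 207, 208, 212, 204, 206, 205, 211, 153, 105, 154, 169, 170, 172, 176, 176, 173, 174, 169]
```

{"method": "play_rows", "body": {
  "rows": [
    [[0.05,0.05,-0.0045,-0.016,0.5],[0.045,0.11,-0.0045,-0.016,0.5],[0.04,0.16,-0.0045,-0.016,0.5],[0.04,0.185,-0.0045,-0.016,0.5],[0.04,0.195,-0.0045,-0.016,0.5],[0.04,0.195,-0.0045,-0.016,0.5]]
  ]
}}

```text
time: 25.62
ee_pos: [0.5283, -0.3748, 0.0047]
eef_rot: [-1.172, 1.233, 1.172]
force: [-0.4, 1.2, -0.5]
finger_gap: 0.0402
```

{"method": "play_rows", "body": {
  "rows": [
    [[0.0,0.0,0,0,0],[0.0,0,0,0,0],[0.0,0,0,0,0],[0,0,0,0,0]]
  ],
  "squeeze": 60
}}

```text
time: 26.12
ee_pos: [0.529, -0.3762, 0.0063]
eef_rot: [-1.174, 1.233, 1.169]
force: [-0.4, 0.5, 6.7]
finger_gap: 0.0149
```

Run:
```python
from h import *
o=get_obs();print(o['force'],o['finger_gap'],o['ee_pos'])
c=snap('wrist','w15.png')
```

```text
[-0.39492545  0.53108173  6.67174065] 0.014876831842969928 [ 0.52901992 -0.37618189  0.00626208]
```

View pics/w15.png

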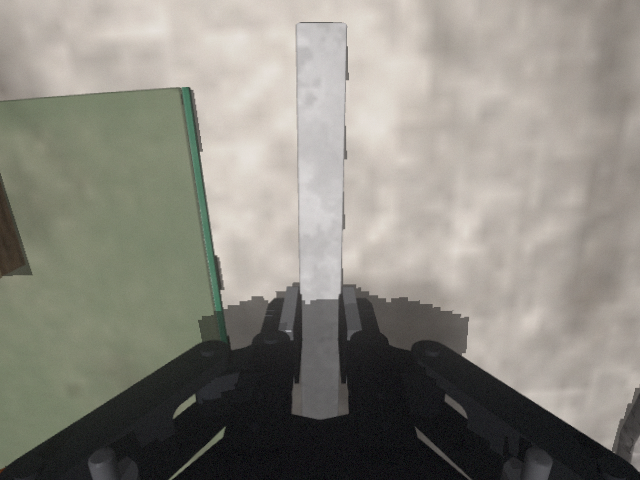

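{"method": "play_rows", "body": {
  "rows": [
    [[0.0,-0.03,0,0,0],[0,-0.08,0,0,0],[0,-0.13,0,0,0],[0,-0.18,0,0,0],[0,-0.22,0,0,0],[0,-0.25,0,0,0],[0,-0.25,0,0,0]]
  ]
}}

```text
time: 27.05
ee_pos: [0.5288, -0.3763, 0.2576]
eef_rot: [-1.176, 1.233, 1.167]
force: [0.4, -0.8, -1.3]
finger_gap: 0.0151
```

Run:
```python
from h import *
o=get_obs();print(o['force'],o['finger_gap'],o['ee_pos'])
print(rel([.4985,.0955,.25],179.5))
```

```text
[ 0.40845014 -0.80139583 -1.30758777] 0.015078937619305795 [ 0.52882292 -0.37627748  0.25760194]
(array([  5.6,  54.5, 469.6]), -2.4, 'cur yaw y', 177.1, 'jp6', -2.339)
```

{"method": "play_rows", "body": {
  "rows": [
    [[0,0,0.003,0.025,0],[0,0,0.009,0.075,0],[0,0,0.015,0.13,-0.5],[0,0,0.021,0.185,-1],[0,0,0.028,0.24,-1.5],[0,0,0.034,0.295,-2],[0,0,0.041,0.35,-2.4],[0,0,0.047,0.405,-2.4]]
  ]
}}

```text
time: 28.05
ee_pos: [0.501, 0.0334, 0.2529]
eef_rot: [-1.202, 1.214, 1.203]
force: [0.9, 0.8, -1.4]
finger_gap: 0.0154
```

{"method": "play_rows", "body": {
  "rows": [
    [[0,0,0.005,0.04,0],[0,0,0.0075,0.06,0],[0,0,0.0075,0.0645,0],[0,0,0.0075,0.0645,0]]
  ]
}}

```text
time: 28.55
ee_pos: [0.4947, 0.0958, 0.2534]
eef_rot: [-1.202, 1.214, 1.203]
force: [0.0, -1.0, -0.3]
finger_gap: 0.015
```

Run:
```python
from h import *
print(rel([.4985,.0955,.14],179.5),pose()[0])
c=snap('wrist','w16.png')
```

```text
(array([113.4,  -3.9,  -0.2]), -0.0, 'cur yaw y', 179.5, 'jp6', -1.63) [0.49472885 0.09579468 0.25340164]
```

View pics/w16.png

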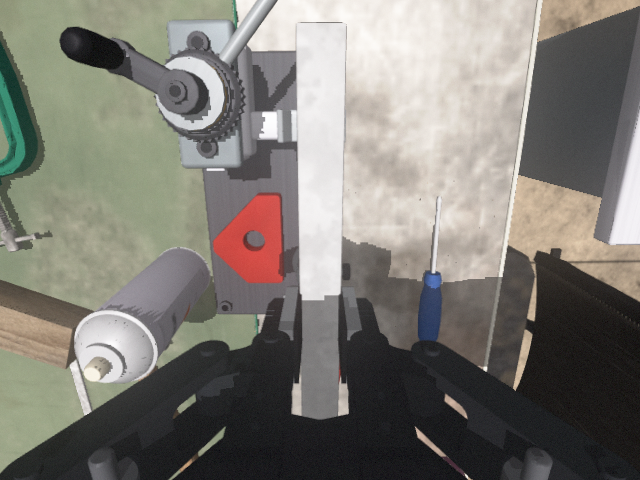

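{"method": "play_rows", "body": {
  "rows": [
    [[0,0.01,-0.004,0,0],[0,0.04,-0.004,0,0],[0,0.08,-0.004,0,0],[0,0.108,-0.004,0,0],[0,0.113,-0.004,0,0],[0,0.113,-0.004,0,0]]
  ]
}}

```text
time: 29.35
ee_pos: [0.4991, 0.0957, 0.1414]
eef_rot: [-1.202, 1.214, 1.202]
force: [0.1, 0.2, -0.6]
finger_gap: 0.0152
```

Run:
```python
from h import *
print(rel([.4985,.0955,.1123],179.5),pose()[0])
c=snap('wrist','w17.png'); s=snap('side','side2.png')
a=cv2.resize(cv2.imread('pics/w17.png')[0:250,180:400],None,fx=2,fy=2)
b=cv2.resize(cv2.imread('pics/side2.png')[230:360,260:400],None,fx=2.5,fy=2.5,interpolation=2); b=cv2.copyMakeBorder(b,0,500-b.shape[0],0,0,0)
cv2.imwrite('pics/w17z.png',np.hstack([a,b]))
```

```text
(array([29.1,  0.6, -0.2]), -0.1, 'cur yaw y', 179.4, 'jp6', -1.629) [0.49906183 0.09572634 0.14137964]
```

View pics/w17z.png

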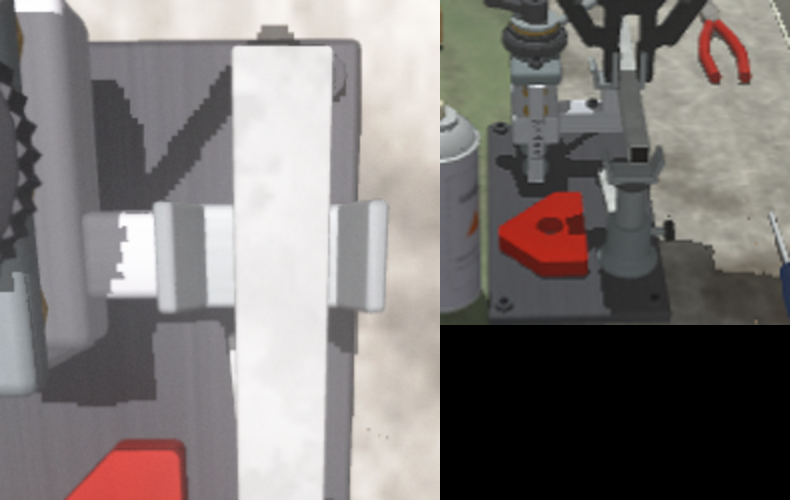

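The tube sits over both saddles, about 2.5 mm too far toward the robot. Shifting 2 mm and lowering.

{"method": "play_rows", "body": {
  "rows": [
    [[0,0.008,-0.002,0,0],[0,0.016,-0.0025,0,0],[0,0.022,-0.0025,0,0],[0,0.026,-0.0025,0,0],[0,0.028,-0.0025,0,0],[0,0.0285,-0.0025,0,0],[0,0.0285,-0.0025,0,0]]
  ]
}}

```text
time: 30.32
ee_pos: [0.5015, 0.0961, 0.1127]
eef_rot: [-1.202, 1.213, 1.202]
force: [-1.4, 0.1, -0.4]
finger_gap: 0.0152
```

Run:
```python
from h import *
o=get_obs();print(o['force'],o['finger_gap'],o['ee_pos'])
```

```text
[-1.37829224  0.07076838 -0.37104657] 0.015180443478915239 [0.50145552 0.09610181 0.11274342]
```

{"method": "play_rows", "body": {
  "rows": [
    [[0,0.001,0,0,0],[0,0.001,0,0,0],[0.035,0.001,0,0,0],[0.05,0.001,0,0,0],[0.05,0.001,0,0,0],[0.05,-0.02,0,0,0],[0.05,-0.07,0,0,0],[0.05,-0.13,0,0,0]]
  ]
}}

```text
time: 31.32
ee_pos: [0.5006, 0.0961, 0.243]
eef_rot: [-1.201, 1.215, 1.204]
force: [0.5, 0.4, 0.2]
finger_gap: 0.0501
```

Run:
```python
from h import *
from fit import W
c=snap('wrist','w18.png'); s=snap('side','side3.png'); t=camera('top')
cv2.imwrite('pics/s3z.png',np.vstack([cv2.resize(s['color'][195:345,240:400,::-1],None,fx=4,fy=4,interpolation=2)]))
for n in ['wrist']:
  r=outline_of(n,'square_tube'); print([(x['score'],x['box']) for x in r[:1]])
```

```text
[(0.96, [311.2, 75.4, 340.0, 349.3])]
```

View pics/w18.png

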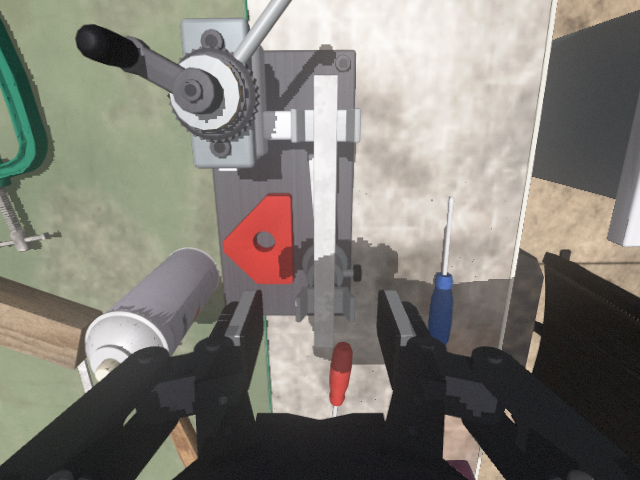

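View pics/s3z.png

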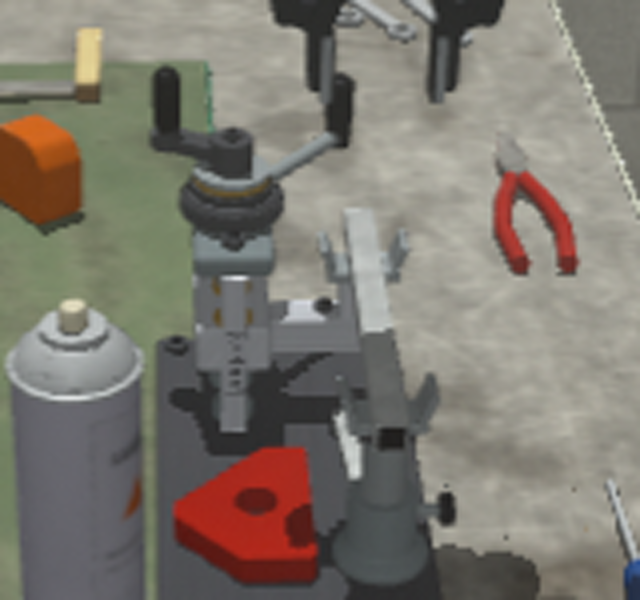

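Run:
```python
from h import *
c=camera('wrist')
e=onz(c,[[326,76],[324,348]],.123); d=e[0]-e[1]; print(e,np.hypot(*d[:2]),e.mean(0),np.degrees(np.arctan2(d[0],d[1])))
g=cv2.cvtColor(c['color'],cv2.COLOR_RGB2GRAY)
for v in (85,130,180,225): print(v,g[v,305:350].tolist())
```

```text
[[ 0.49517995 -0.011468    0.123     ]
 [ 0.49765377  0.20150944  0.123     ]] 0.2129918013964446 [0.49641686 0.09502072 0.123     ] -179.3345155189612
85 [132, 132, 202, 235, 237, 235, 235, 234, 238, 240, 242, 241, 240, 239, 239, 238, 239, 241, 242, 241, 241, 239, 238, 238, 238, 240, 212, 150, 133, 137, 138, 140, 138, 134, 136, 134, 137, 142, 138, 138, 138, 139, 137, 126, 110]
130 [232, 231, 210, 232, 239, 238, 238, 238, 237, 237, 237, 237, 237, 236, 236, 235, 235, 236, 237, 240, 239, 238, 236, 236, 236, 234, 162, 217, 230, 231, 229, 229, 231, 229, 231, 194, 148, 140, 136, 139, 140, 141, 140, 141, 165]
180 [224, 237, 224, 234, 240, 241, 241, 241, 241, 241, 242, 241, 235, 234, 233, 233, 236, 238, 236, 234, 234, 236, 236, 236, 236, 178, 105, 93, 92, 123, 134, 131, 132, 129, 134, 128, 132, 130, 129, 133, 132, 126, 115, 108, 196]
225 [124, 121, 124, 212, 232, 235, 236, 237, 235, 234, 237, 235, 233, 230, 230, 233, 236, 237, 239, 238, 235, 236, 235, 237, 224, 136, 86, 83, 116, 124, 127, 125, 129, 126, 124, 127, 122, 126, 124, 126, 122, 112, 153, 192, 203]
```

```bash
python3 -c "
from bench import *
print(sign_off())"
```

```text
the job is handed in; nothing more can be done
None
```

The job is done and handed in at about 31.5 s of the 72 s: the saddle is raised and locked, and the tube lies in both saddles with the gripper clear of everything.

- **Lock ring, loosening:** I gripped the knob and turned it about 0.8 rad loose; the wrist picture showed the knob following the jaws.
- **Saddle:** I probed both floors with the shut fingers: 106.0 mm for the plain saddle and 95.4 mm for the moving one. I cranked 318° clockwise and probed the moving floor again at 105.9 mm, so the two were level within about 0.1 mm. I did not probe again after tightening.
- **Lock ring, tightening:** I turned it back until it pushed about 9 N against its stop, at -130.4° against the nominal -130°. The side view afterwards shows the knob at its original pixel.
- **Tube:** I picked it up at its middle, shifted it 2–2.5 mm after a picture check, lowered it onto both floors and let go.

**Last checks:**
- The wrist and side pictures show the tube between the lips of both saddles. It is along the support within about 1° and its middle is within a few mm of midway.
- **Weaker check:** the tube's length from the wrist picture came out at 213 mm instead of 220. I put this down to the poorly seen shaded end and the camera calibration; its width at four points agreed with it lying about level to within a few mm. I did not probe the tube's top, so its levelness rests mainly on the floor probes.
- **Slip:** the first row of my first move was typed in millimetres. The per-row limit capped it and nothing was touched.
- I didn't measure the bystanders at the end, but I saw no contact with them.

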